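Load the pin carrier and hold it up for the fitter

TASK

Take the two long steel pins out of the wooden stock block and drop each end-down, fully home, into its own socket of the kit carrier while the carrier stands on the bench. Then grip the carrier by its wooden handle bar, lift it level so that it hangs at least 12 cm clear of the bench (no higher than about 20 cm), and finish while still holding it there steady and level with both pins in it: do not put it down or let go. Leave the short pin in its hole and do not push the bin, metal can or wrench about.

Things in the scene. Friction and masses are not known exactly. Their poses are not given: they have to be found in the camera images.
- carrier: Loose kit carrier, about 0.4 kg empty: dark sheet-steel tray 90 x 194 mm (x by y), rim 28 mm high, with a grey socket block (44 x 40 mm, top at 60 mm) at each end and a handle arch in the middle. A few bolts fixed in the tray are only for show. Origin: centre of the underside; z up, y along the long side and the handle bar. Starts on the bench. It balances at the handle when both pins are in.
- handle (a point): Centre of the carrier's handle bar, 140 mm above the carrier's underside. Wooden bar 102 mm long along the carrier's y, 16 mm thick in x, 18 mm high (131 to 149 mm above the underside). It stands on two steel uprights 14 x 6 mm at y = +-48 mm; the 90 mm between them is free for fingers closing along the carrier's x.
- socket_a (a point): Centre of the mouth of the carrier's socket at y = +75 mm, 60 mm above the underside. Square blind hole 21 x 21 mm with a 2 mm chamfer, 50 mm deep (floor 10 mm above the underside), axis along the carrier's z. A seated pin stands 80 mm out of it. Fingers reach here best closing along the carrier's x, since the handle's upright is 27 mm away in y.
- socket_b (a point): The same at y = -75 mm.
- stock: Fixed wooden stock block 70 x 160 x 45 mm (x, y, z), origin at the centre of its underside. Three square holes 18 x 18 mm, 35 mm deep (floor 10 mm above the bench) in a row along its y at -55, 0 and +55 mm; one pin stands upright in each, in any order. The long pins' tops are 140 mm above the bench, the short one's 95 mm. It stands to the left or to the right, the carrier on the other side.
- long_pin_1_mid (a point): Middle of the first long pin: smooth steel rod 16 mm thick, 130 mm long, both ends chamfered alike, about 0.19 kg; its z runs along the rod. The ends lie 65 mm either side of this point. It stands in a stock hole, loose by 1 mm all round.
- long_pin_2_mid (a point): Middle of the second long pin, exactly like the first.
- short_pin: Short steel pin 16 mm thick, 85 mm long, standing in the third hole; stays there. Origin: centre of its lower end.
- bin: Bystander: blue open parts bin 130 x 180 x 70 mm with small steel parts, beyond the work. Origin: centre of the underside.
- can: Bystander: plain metal can standing upright, 64 mm across, 90 mm high. Origin: centre of the underside.
- wrench: Bystander: steel wrench lying on the bench.
There are look-alikes about, which are no part of the job. There is more than one size of the stock; the job needs the smaller. What is shaped like the part that bears long_pin_1_mid but green is not meant.

How it is judged (in metres and radians):
On the way, in this order (a step that is already met when the one before it is completed fails the run):
1. both long pins stand fully home in the carrier's two sockets, let go, the carrier on the bench ((horizontal distance between long_pin_1_mid and socket_a below 0.015 m or horizontal distance between long_pin_1_mid and socket_b below 0.015 m) and z of long_pin_1_mid in the frame of carrier between 0.06 and 0.084 m and (horizontal distance between long_pin_2_mid and socket_a below 0.015 m or horizontal distance between long_pin_2_mid and socket_b below 0.015 m) and z of long_pin_2_mid in the frame of carrier between 0.06 and 0.084 m and contact force between the fingers and long_pin_1 below 0.1 N and contact force between the fingers and long_pin_2 below 0.1 N and height (world z) of carrier below 0.01 m and angle between carrier's own z axis and vertical below 0.1 rad), for 0.2 s.
2. the carrier is held in the air by its handle, level, with both pins in it ((horizontal distance between long_pin_1_mid and socket_a below 0.015 m or horizontal distance between long_pin_1_mid and socket_b below 0.015 m) and z of long_pin_1_mid in the frame of carrier between 0.06 and 0.084 m and (horizontal distance between long_pin_2_mid and socket_a below 0.015 m or horizontal distance between long_pin_2_mid and socket_b below 0.015 m) and z of long_pin_2_mid in the frame of carrier between 0.06 and 0.084 m and height (world z) of carrier above 0.09 m and angle between carrier's own z axis and vertical below 0.14 rad and contact force between the fingers and carrier above 1 N and distance between the grasp point and handle below 0.045 m), for 0.3 s.
At the end, for the whole second after the job is handed in: Fingers hold the carrier by its handle (within 45 mm) 90 to 240 mm up, tilted under 0.14 rad, slower than 30 mm/s and 0.2 rad/s, touching nothing on the bench; both long pins in its sockets (within 15 mm sideways of the mouth, 4 mm short of home at most); short pin standing in the stock block (all of step 2 and contact force between each of stock, bin, can, wrench, short_pin and carrier below 0.1 N and height (world z) of carrier below 0.24 m and linear speed of carrier below 0.03 m/s and angular speed of carrier below 0.2 rad/s and z of short_pin in the frame of stock below 0.016 m and angle between short_pin's own z axis and vertical below 0.2 rad); the arm keeps its last pose, push and grip.
It fails at once if the carrier is tipped by more than 0.35 rad (angle between carrier's own z axis and vertical above 0.35 rad).
It fails at once if the short pin is pulled from its hole (moved more than 20 mm) (distance of short_pin from where it was at the start of the episode above 0.02 m).
It fails at once if the bin is pushed more than 40 mm (distance of bin from where it was at the start of the episode above 0.04 m).
It fails at once if the can is pushed more than 40 mm (distance of can from where it was at the start of the episode above 0.04 m).
It fails at once if the wrench is pushed more than 40 mm (distance of wrench from where it was at the start of the episode above 0.04 m).
It also fails if it takes over 72 s, if anything falls off the work surface, if the arm or the gripper's body presses on something with over 40 N, if the wrist force passes 120 N, or if a joint passes its speed limit or range.

ROBOT

A 7-joint arm with a two-finger parallel gripper is mounted at the origin on the work surface. World frame = base frame: x ahead of the robot, y to its left, z up, the work surface at z = 0. Lengths are in mm, angles in rad, forces in N, time in s.
With the tool pointing down it reaches from about 400 to 875 mm from the base axis. Payload 4.4 kg.
Tool frame: the origin (TCP) lies at the very end of the fingers, on their centre line; the grasp point (between the pads) lies 19 mm behind it; z points along the fingers, y is the direction in which the jaws open and shut (so a half turn about z gives the same grasp; the last joint's range is limited). The gripper opens to 85 mm and grips with 20 to 120 N. Pads are 22 mm wide; open, the fingers measure 114 mm over their backs; the gripper's body (76 mm by 85 mm) begins 54 mm behind the grasp point. The pads swing forward as they close: fully open they stand 13 mm farther back than shut.
Start: joints at [1.039, 0.628, 0.038, 1.517, -0.027, 0.996, -0.02], TCP at [291.968, -580.752, 231.313] pointing down, gripper open.
Joint ranges: [-3.06, 3.06], [-0.37, 2.12], [-1.25, 1.32], [0.18, 2.47], [-1.1, 4.24], [0.23, 1.98], [-2.94, 2.94]. Speed limits (rad/s): [2.57, 2.57, 3.14, 3.14, 3.14, 3.14, 3.14].

INTERFACE

Orientations are given as [roll, pitch, yaw] about the fixed x, y, z axes, in that order (R = Rz(yaw) Ry(pitch) Rx(roll)).
In Python, from cell import ctrl, eyes gives the robot as it stands.
- The arm moves only by the tool move_arm, never from a script. Its argument "increments" is a list of rows, each a list of 6 numbers: the shift along the tool's x, y, z in cm, then the turn, a rotation vector about the tool's x, y, z in degrees. In form: [[x, y, z, wx, wy, wz], ...]. A call has 1 to 20 rows; each row is the pose to reach, as a shift and turn from the pose commanded when the call began, along the tool's axes at that moment; what a row does not reach only later rows make up. A row lasts 1/10 s, in which the tool goes at most 50 mm and 8.59 degrees, less where a joint would pass 70% of its speed; a pose out of reach is approached as far as the arm can. A call with a gripper value outside its range is refused whole. "grip" is the opening, from -1 (shut) to 1 (fully open), set as the call begins (left out, the last holds). The fingers move at their own pace and stop on an object; the grip force is fixed at half the most. Time passes only in rows, so rows that repeat a pose let the fingers close. It gives the time, the measured TCP pose, the force and the opening at its end, in the units of the state.
- ctrl.read_state(): the state, without advancing time (a new reading comes with each control period).
- eyes.get_image(name): name is "scene" or "top" or "wrist"; returns the picture (420x560x3 uint8, red, green, blue); there is no depth.
- eyes.calibration(name): a dict with "fx", "fy", "cx", "cy" (pixels), "pose" (4x4, takes a point from camera to world coordinates); the wrist camera has in their place "tool_from_camera" (4x4, takes a point from camera to tool coordinates, whose origin is the TCP and whose axes are the flange's). Camera axes: x right, y up, looking along -z (the intrinsics and any distortion apply to the point x, -y, -z); pixel columns grow to the right and rows downward; lengths in mm; the calibration is good to about 2 mm. A picture is of the moment at which its call begins: read the wrist's pose just before it. calibration takes no time and is no camera call.
- ctrl.finish_job(): hands the job in, once; it reports no verdict.
The state is a dict: "clock": time; "qpos": joint angles; "qd": joint speeds; "tau": joint torques, N m; "eef_pos": TCP position; "tool_rot": TCP orientation; "force": force on the tool from outside, world axes, zero at the start; "torque": the same for the moment, N m; "width": finger opening in mm.
Only numpy, scipy, OpenCV 4.12 (cv2) and the standard library are available. Lean on these libraries where they do the work, as an engineer would, in place of code of your own. Each camera call takes 0.05 s, during which the arm holds its last target. There are 200 camera calls.

## Working session

There is one attempt and no reset: what is moved stays moved. The work goes in short steps, Python scripts to look and compute and a tool call to move; the robot and the scene stay as the last step left them, time stands still between calls to the robot, and variables do not carry over. Pictures are saved under pics/ and viewed, about 8 in all and at most 12, crops included, and the job is handed in when it is done.

Besides the shell and the picture viewer there is one more tool, called by a JSON object that holds its "api" and its "payload", one argument or row to a line. move_arm: Moves the arm, as the interface text tells. Its arguments: {"type":"object","properties":{"increments":{"type":"array","items":{"type":"array","items":{"type":"number"}}},"grip":{"type":"number"}},"required":["increments"]}

```bash
mkdir -p pics; python3 - <<'E'
from cell import ctrl, eyes
import cv2,json,numpy as np
np.set_printoptions(precision=4,suppress=True)
for n in ("scene","top"):
    im=eyes.get_image(n); cv2.imwrite(f"pics/{n}0.png",im[:,:,::-1])
    print(n,eyes.calibration(n))
print(eyes.calibration("wrist")); s=ctrl.read_state(); print(s)
E
```

```text
scene {'fx': 425.26516613573506, 'fy': 425.26516613573506, 'cx': 283.10478606852223, 'cy': 207.61444916564915, 'pose': array([[   0.0587,   -0.5942,    0.8022, 1357.1719],
       [   0.998 ,    0.0166,   -0.0607,  -92.2113],
       [   0.0228,    0.8041,    0.594 ,  747.9622],
       [   0.    ,    0.    ,    0.    ,    1.    ]])}
top {'fx': 498.3431241814429, 'fy': 498.3431241814429, 'cx': 275.28710663730357, 'cy': 208.14031054715872, 'pose': array([[   0.0165,    0.981 ,   -0.1934,  249.5592],
       [  -0.9999,    0.0157,   -0.0055,  -15.2183],
       [  -0.0024,    0.1934,    0.9811, 1488.9087],
       [   0.    ,    0.    ,    0.    ,    1.    ]])}
{'fx': 345.62097716335086, 'fy': 345.62097716335086, 'cx': 280.67304016522826, 'cy': 211.1898198527876, 'tool_from_camera': array([[  -0.0003,    0.9548,    0.2972,   75.4857],
       [   1.    ,    0.0001,    0.0008,    0.7855],
       [   0.0007,    0.2972,   -0.9548, -143.0045],
       [   0.    ,    0.    ,    0.    ,    1.    ]])}
{'clock': 0.1, 'qpos': array([ 1.0392,  0.6293,  0.0384,  1.5183, -0.027 ,  0.9963, -0.02  ]), 'qd': array([ 0.0015,  0.0002,  0.0013, -0.0004, -0.0005, -0.0008, -0.0001]), 'tau': array([  0.002 , -56.453 ,   1.2299, -19.397 ,   0.0112,   0.0054,
         0.    ]), 'eef_pos': array([ 291.7106, -580.2356,  230.4736]), 'tool_rot': array([-3.1399,  0.    ,  0.4658]), 'force': array([0.2138, 0.8355, 0.3516]), 'torque': array([-0.0621, -0.0373, -0.006 ]), 'width': 85.25345217652462}
```

View pics/top0.png

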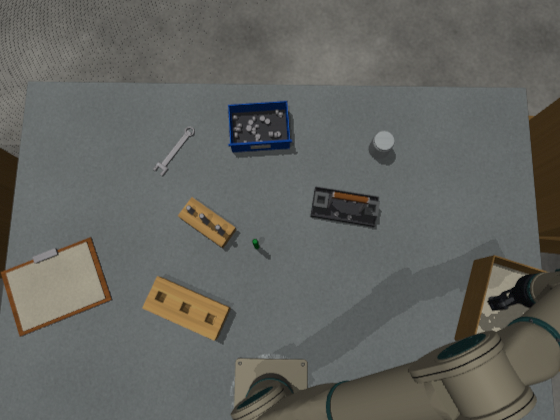

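View pics/scene0.png

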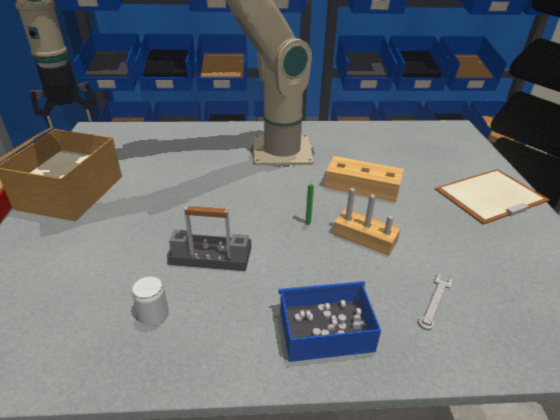

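In the top picture the stock candidates are the small block with pins (208,222), which is the one I want, and the larger empty block (186,308), which is a look-alike. The green rod (256,243) is also a look-alike. The long pins are at scene pixels (350,204) and (370,211). The short pin is at (389,225), which is the +y end, top pixel (190,209). The carrier is at (346,207), the bin at (260,127), the can at (384,141) and the wrench at (175,152).

```bash
cat > h.py <<'E'
import numpy as np, cv2
from scipy.spatial.transform import Rotation as R
from cell import ctrl, eyes
np.set_printoptions(precision=2,suppress=True)
def tool(s):
    T=np.eye(4); T[:3,:3]=R.from_euler('xyz',s['tool_rot']).as_matrix(); T[:3,3]=s['eef_pos']; return T
def cam(n,s=None):
    c=eyes.calibration(n); return c,(c['pose'] if n!='wrist' else tool(s)@c['tool_from_camera'])
def ray(cp,u,v):
    c,P=cp; d=P[:3,:3]@np.array([(u-c['cx'])/c['fx'],-(v-c['cy'])/c['fy'],-1]); return P[:3,3],d/np.linalg.norm(d)
def onz(cp,u,v,z):
    o,d=ray(cp,u,v); return o+d*(z-o[2])/d[2]
def proj(cp,p):
    c,P=cp; q=np.linalg.inv(P)@np.r_[p,1]; return np.array([c['cx']+c['fx']*q[0]/-q[2], c['cy']-c['fy']*q[1]/-q[2]])
def move(s,p,yaw):  # tool-frame increment (cm,deg) to a tool-down pose at p (mm), yaw of [pi,0,yaw]
    T=tool(s); d=T[:3,:3].T@(np.array(p)-T[:3,3])/10
    w=(R.from_matrix(T[:3,:3]).inv()*R.from_euler('xyz',[np.pi,0,yaw])).as_rotvec(degrees=True)
    return np.r_[d,w]
E
python3 - <<'E'
from h import *
c=cam('top')
for n,p,z in [("stock a",(190,209),45),("stockc",(208,222),45)]: print(n,onz(c,*p,z))
im=cv2.imread('pics/top0.png'); hsv=cv2.cvtColor(im,cv2.COLOR_BGR2HSV)
def rect(mask,z,name):
    cs,_=cv2.findContours(mask,cv2.RETR_EXTERNAL,cv2.CHAIN_APPROX_NONE); k=max(cs,key=cv2.contourArea)
    w=np.array([onz(c,*q[0],z)[:2] for q in k],np.float32); print(name,cv2.minAreaRect(w),cv2.boundingRect(k))
wood=cv2.inRange(hsv,(8,80,90),(28,255,255))
m=np.zeros_like(wood); m[190:255,170:245]=wood[190:255,170:245]; rect(cv2.morphologyEx(m,cv2.MORPH_CLOSE,np.ones((5,5))),45,'stock')
m=np.zeros_like(wood); b=cv2.inRange(hsv,(3,100,60),(20,255,255)); m[180:210,325:375]=b[180:210,325:375]; rect(m,149,'handle')
d=cv2.inRange(hsv,(0,0,0),(180,255,75)); m=np.zeros_like(wood); m[180:235,300:390]=d[180:235,300:390]; rect(cv2.morphologyEx(m,cv2.MORPH_CLOSE,np.ones((5,5))),28,'tray')
sc=cam('scene')
for q in [(350,188),(370,195),(389,216)]: print(onz(sc,*q,140 if q[0]<380 else 95))
cv2.imwrite('pics/crop.png',cv2.resize(im[170:270,160:400],None,fx=3.3,fy=3.3,interpolation=cv2.INTER_CUBIC))
E
```

```text
stock a [527.49 244.7   45.  ]
stockc [489.45 189.87  45.  ]
stock ((491.51910400390625, 195.84274291992188), (159.98324584960938, 71.13349151611328), 55.93659973144531) (178, 197, 57, 50)
handle ((548.9599609375, -213.37548828125), (93.38443756103516, 16.606220245361328), 81.79315948486328) (333, 192, 35, 11)
tray ((543.5075073242188, -218.48202514648438), (205.72140502929688, 98.39859008789062), 81.29307556152344) (310, 187, 71, 42)
[455.81 147.83 140.  ]
[488.68 192.83 140.  ]
[518.68 241.63  95.  ]
```

View pics/crop.png

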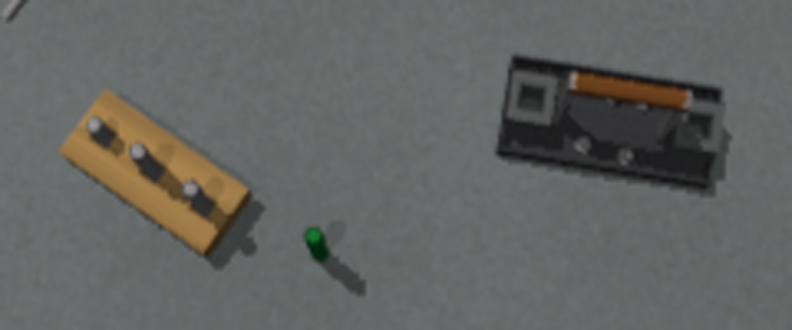

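The close crop confirms the choice. The small stock block holds two bright tall pins (the middle one and the -y end one) and the short pin at the +y end. The carrier is dark with an orange handle, and the green rod stands apart. Next is a wrist view over the carrier.

```bash
python3 - <<'E'
from h import *
s=ctrl.read_state(); print(move(s,[520,-216,270],np.radians(81.5)))
E
```

```text
[ 36.76 -22.3   -3.91  -0.09  -0.05 -54.81]
```

{"api": "move_arm", "payload": {
  "increments": [
    [0, 0, -3.9, 0, 0, 0],
    [4, -2.5, -3.9, 0, 0, -6],
    [8, -4.9, -3.9, 0, 0, -12],
    [12, -7.3, -3.9, 0, 0, -18],
    [16, -9.7, -3.9, 0, 0, -24],
    [20, -12.1, -3.9, 0, 0, -30],
    [24, -14.5, -3.9, 0, 0, -36],
    [28, -17, -3.9, 0, 0, -42],
    [32, -19.4, -3.9, 0, 0, -48],
    [36.8, -22.3, -3.9, 0, 0, -54.8],
    [36.8, -22.3, -3.9, 0, 0, -54.8],
    [36.8, -22.3, -3.9, 0, 0, -54.8],
    [36.8, -22.3, -3.9, 0, 0, -54.8]
  ],
  "grip": 1
}}

```text
clock: 1.4
eef_pos: [519.6, -217.7, 269.9]
tool_rot: [-3.14, 0.001, 1.42]
force: [-0.7, -1.4, -0.5]
width: 85.4
```

```bash
python3 - <<'E'
from h import *
s=ctrl.read_state(); print(s['clock'],s['eef_pos'],s['tool_rot'],s['qpos'],s['qd'])
im=eyes.get_image('wrist'); cv2.imwrite('pics/w1.png',im[:,:,::-1]); c=cam('wrist',s)
y=np.radians(81.5)
for n,p in [('h',[548,-215,149]),('a',[548-75*-.0+11,-216+74,60]),('b',[537,-290,60])]: print(n,proj(c,p))
E
```

```text
1.4 [ 519.58 -217.67  269.91] [-3.14  0.    1.42] [ 0.52  0.47 -0.25  1.71  0.14  0.98  0.06] [ 0.02 -0.    0.01 -0.    0.   -0.   -0.  ]
h [316.1  194.23]
a [309.43  97.38]
b [306.52 240.74]
```

View pics/w1.png

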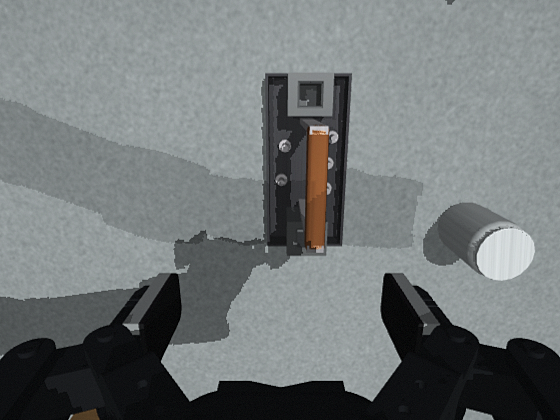

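The wrist view shows socket_a's mouth at about (311,95), the handle bar from (318,127) to (316,250), the tray rim corners at (264,74) and (351,74), and the can at (500,250). I'll measure from these.

```bash
python3 - <<'E'
from h import *
s=ctrl.read_state(); c=cam('wrist',s); im=cv2.imread('pics/w1.png'); hsv=cv2.cvtColor(im,cv2.COLOR_BGR2HSV); g=hsv[:,:,2].astype(int)
m=cv2.inRange(hsv,(3,110,60),(18,255,255)); m[270:]=0
k=max(cv2.findContours(m,0,cv2.CHAIN_APPROX_NONE)[0],key=cv2.contourArea)
# handle top face edges: rows
for v in range(140,241,20):
    u=np.where(m[v])[0]; print(v,u.min(),u.max(),hsv[v,u.min():u.max()+1,2])
print('block row95',g[95,282:342]); print('col 297',g[66:126,297]); print('col311',g[66:126,311])
for v in (90,120,230): print(v,g[v,256:296],g[v,325:360])
E
```

```text
140 308 328 [ 60 102 112 122 136 140 141 143 144 143 144 145 145 148 146 149 150 153
 141 132  87]
160 308 327 [ 90 109 116 134 141 144 145 146 146 145 146 150 148 150 150 150 153 145
 135 101]
180 307 326 [ 67 106 111 128 140 140 144 146 144 145 147 149 153 152 154 150 153 147
 141 126]
200 307 325 [ 92 108 123 130 129 111 116 120 125 126 129 130 131 131 132 133 131 122
 124]
220 306 325 [ 60  89  96 108 114 112 114 119 126 131 127 127 131 129 132 129 132 124
 127  63]
240 306 324 [ 83  97  94 101 101 112 120 122 129 131 130 127 131 131 128 129 124 118
  79]
block row95 [ 41  42  43  39  33  45 135 139 136 134 134 134 134 135 139 120 100  76
  54  53  56  54  51  57  58  70  71  71  69  72  71  70  72  77  48  37
  35  35  30  82  81 120 136 138 136 135 135 135 135 136 143  90  63  57
  75  80  83  46  37  41]
col 297 [162 160 159 160 161 162 149 135 138 138 138 139 139 141 136 130 133 132
 134 128 121 117 122 123 119 122 119 120 121 120 119 121 119 118 117 117
 111 107 108 106 105 109 126 131 130 130 131 131 133 123  62  25  32  37
  43  41  41  37  42  42]
col311 [160 160 156 158 
[... 459 characters left out ...]
  40  38
  45  23  20  26  14  67  78  67 132 165 168 168 166 164 161 159 157]
120 [166 164 161 160 164 171 101  87  93  91  77  80  49  47  66  66  64  63
  75  78  80  44  39  44  41  39  40  41  43  41  40  42  42  41  41  42
  42  40  43  40] [ 74  73  73  73  75  74  76  75  74  74  74  78  80  43  39  40  58  44
  24  25  16  42  73  66 119 167 168 164 157 154 152 154 156 161 162]
230 [121 125 128 132 133 126 128 134  72  66  73  60  61  43  47  60  62  63
  57  61  35  30  29  32  32  31  30  33  32  28  36  50  50  49  51  50
  51  51  50  47] [ 84 107  73  59  57  61  64  66  33  29  31  55  28  21  17  47  58  55
 133 136 129 131 137 141 135 134 135 133 132 137 141 140 139 134 132]
```

```bash
python3 - <<'E'
from h import *
s=ctrl.read_state(); c=cam('wrist',s)
L=[];Rr=[]
for v,a,b in [(90,260.7,350.8),(120,261.8,348.9),(230,263.7,342.7)]:
    A=onz(c,a,v,28);B=onz(c,b,v,28); print(v,A,B,np.linalg.norm(A-B)); L.append(A);Rr.append(B)
for P in (L,Rr): d=P[0]-P[2]; print('dir',np.degrees(np.arctan2(d[1],d[0])))
M=(L[0]+Rr[0])/2; print('mid',M)
for v,a,b in [(140,307.7,328.2),(240,305.7,324.2)]:
    A=onz(c,a,v,149);B=onz(c,b,v,149);print('handle',(A+B)/2,np.linalg.norm(A-B))
bl=[onz(c,287.6,95,60),onz(c,332.9,95,60),onz(c,311,72.4,60),onz(c,311,115.8,60)]
print(np.array(bl), (bl[0]+bl[1])/2,(bl[2]+bl[3])/2)
E
```

```text
90 [ 511.8  -127.48   28.  ] [ 605.44 -141.84   28.  ] 94.73575003771438
120 [ 507.83 -157.76   28.  ] [ 600.62 -171.99   28.  ] 93.87608686250799
230 [ 488.86 -282.7    28.  ] [ 581.54 -296.89   28.  ] 93.76024244793498
dir 81.59190024630432
dir 81.2356923303603
mid [ 558.62 -134.66   28.  ]
handle [ 554.33 -174.11  149.  ] 15.405593676747065
handle [ 542.21 -254.04  149.  ] 15.19314946674972
[[ 538.36 -137.29   60.  ]
 [ 581.7  -143.94   60.  ]
 [ 563.31 -120.51   60.  ]
 [ 558.3  -159.99   60.  ]] [ 560.03 -140.61   60.  ] [ 560.81 -140.25   60.  ]
```

```bash
python3 - <<'E'
from h import *
s=ctrl.read_state(); print(move(s,[473,170,270],np.radians(56)))
E
```

```text
[ 37.68 -10.46  -0.03  -0.05   0.09  25.3 ]
```

{"api": "move_arm", "payload": {
  "increments": [
    [4.7, -1.3, 0, 0, 0, 3.2],
    [9.4, -2.6, 0, 0, 0, 6.4],
    [14.1, -3.9, 0, 0, 0, 9.5],
    [18.8, -5.2, 0, 0, 0, 12.7],
    [23.5, -6.5, 0, 0, 0, 15.8],
    [28.2, -7.8, 0, 0, 0, 19],
    [33, -9.2, 0, 0, 0, 22],
    [37.7, -10.5, 0, 0, 0, 25.3],
    [37.7, -10.5, 0, 0, 0, 25.3],
    [37.7, -10.5, 0, 0, 0, 25.3],
    [37.7, -10.5, 0, 0, 0, 25.3]
  ]
}}

```text
clock: 2.55
eef_pos: [473.2, 169.4, 270.2]
tool_rot: [3.141, 0.001, 0.977]
force: [-0.3, 0.3, 0.3]
width: 85.2
```

```bash
python3 - <<'E'
from h import *
s=ctrl.read_state(); print(s['clock'],s['eef_pos'],s['tool_rot'],s['qpos'])
im=eyes.get_image('wrist'); cv2.imwrite('pics/w2.png',im[:,:,::-1]); c=cam('wrist',s)
for p in [(459,149,140),(490,195,140),(521,241,95)]: print(proj(c,p))
np.save('s2.npy',s,allow_pickle=True)
E
```

```text
2.55 [473.16 169.44 270.17] [3.14 0.   0.98] [-0.23  0.38 -0.23  1.87  0.11  0.91 -1.11]
[279.87 228.13]
[279.73 162.37]
[279.69  90.3 ]
```

View pics/w2.png

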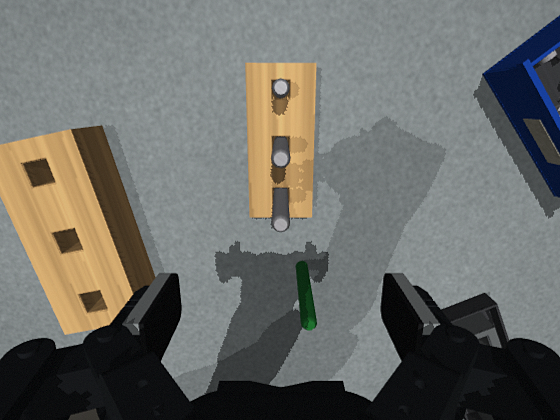

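The pin tops are at (281,88) short, (281,158) long and (281,224) long. The green rod is near (309,325) at its top and (302,265) at its foot. I'll compute exact positions.

```bash
python3 - <<'E'
from h import *
s=np.load('s2.npy',allow_pickle=True).item(); c=cam('wrist',s); im=cv2.imread('pics/w2.png'); hsv=cv2.cvtColor(im,cv2.COLOR_BGR2HSV)
m=((hsv[:,:,1]<45)&(hsv[:,:,2]>130)).astype(np.uint8)
for (u,v,z) in [(281,224,140),(281,158,140),(281,88,95)]:
    n,l,st,ce=cv2.connectedComponentsWithStats(m[v-13:v+14,u-13:u+14]); i=l[13,13]; b=st[i]
    q=(u-13+b[0]+(b[2]-1)/2, v-13+b[1]+(b[3]-1)/2); print(b,q,onz(c,*q,z),ce[i]+[u-13,v-13])
print('green',onz(c,302,264,0),onz(c,309,324,130),onz(c,309,324,95))
# stock top edges
w=cv2.inRange(hsv,(8,60,80),(28,255,255)); w[:,:200]=0; w[:, 360:]=0; w[230:]=0
k=cv2.findContours(cv2.morphologyEx(w,cv2.MORPH_CLOSE,np.ones((9,9))),0,cv2.CHAIN_APPROX_NONE)[0]; k=max(k,key=cv2.contourArea)
print(cv2.minAreaRect(np.array([onz(c,*q[0],45)[:2] for q in k],np.float32)))
E
```

```text
[  6   7  13  13 133] (np.float64(280.0), np.float64(224.0)) [461.16 151.99 140.  ] [280.32 224.  ]
[  6   6  14  15 159] (np.float64(280.5), np.float64(158.0)) [492.45 197.53 140.  ] [280.16 158.45]
[  6   5  13  15 144] (np.float64(280.0), np.float64(87.0)) [522.74 243.09  95.  ] [280.38  86.87]
green [426.    48.69   0.  ] [425.36  49.65 130.  ] [414.21  27.13  95.  ]
((491.97906494140625, 196.96368408203125), (159.64306640625, 70.21953582763672), 55.8973274230957)
```

```bash
python3 - <<'E'
from h import *
s=ctrl.read_state(); print(move(s,[461.1,151.8,96],np.radians(55.9)))
E
```

```text
[-2.11 -0.03 17.42  0.04  0.07  0.04]
```

{"api": "move_arm", "payload": {
  "increments": [
    [-2.1, 0, 0, 0, 0, 0],
    [-2.1, 0, 3.5, 0, 0, 0],
    [-2.1, 0, 7, 0, 0, 0],
    [-2.1, 0, 10.5, 0, 0, 0],
    [-2.1, 0, 13, 0, 0, 0],
    [-2.1, 0, 15.5, 0, 0, 0],
    [-2.1, 0, 17.4, 0, 0, 0],
    [-2.1, 0, 17.4, 0, 0, 0],
    [-2.1, 0, 17.4, 0, 0, 0]
  ]
}}

```text
clock: 3.5
eef_pos: [461.3, 153.3, 96.5]
tool_rot: [3.141, 0.001, 0.978]
force: [0.5, 0.7, 1.4]
width: 86.0
```

{"api": "move_arm", "payload": {
  "increments": [
    [0, 0, 0, 0, 0, 0],
    [0, 0, 0, 0, 0, 0],
    [0, 0, 0, 0, 0, 0],
    [0, 0, 0, 0, 0, 0],
    [0, 0, 0, 0, 0, 0],
    [0, 0, 0, 0, 0, 0],
    [0, 0, 0, 0, 0, 0],
    [0, 0, 0, 0, 0, 0]
  ],
  "grip": -1
}}

```text
clock: 4.3
eef_pos: [461.6, 154.7, 96.8]
tool_rot: [3.14, -0.001, 0.981]
force: [0.5, -1.7, 5.7]
width: 14.3
```

{"api": "move_arm", "payload": {
  "increments": [
    [0, 0, -1, 0, 0, 0],
    [0, 0, -2.5, 0, 0, 0],
    [0, 0, -4, 0, 0, 0],
    [0, 0, -6, 0, 0, 0],
    [0, 0, -9, 0, 0, 0],
    [0, 0, -12, 0, 0, 0],
    [0, 0, -15, 0, 0, 0],
    [0, 0, -18.5, 0, 0, 0],
    [0, 0, -18.5, 0, 0, 0],
    [0, 0, -18.5, 0, 0, 0]
  ]
}}

```text
clock: 5.3
eef_pos: [460.4, 154.7, 281.7]
tool_rot: [3.141, -0.0, 0.981]
force: [-1.1, 0.3, -2.5]
width: 14.3
```

```bash
python3 - <<'E'
from h import *
s=ctrl.read_state(); print(s['eef_pos'],s['tool_rot'],s['width'],s['force']); print(move(s,[560,-140.4,282],np.radians(81.4)))
im=eyes.get_image('wrist'); cv2.imwrite('pics/w3.png',im[:,:,::-1])
E
```

```text
[460.37 154.74 281.71] [ 3.14 -0.    0.98] 14.328611131924449 [-1.1   0.34 -2.48]
[-18.98  24.7   -0.03   0.01  -0.02 -25.2 ]
```

View pics/w3.png

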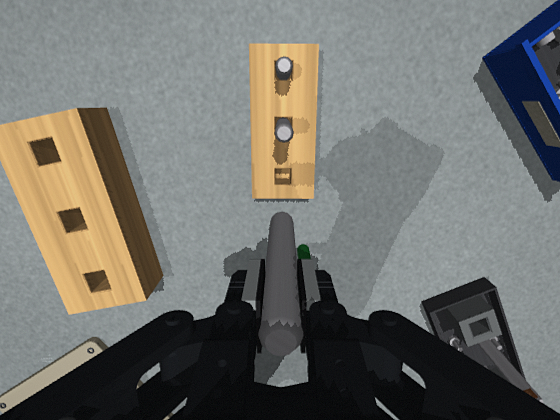

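The pin is gripped at image (282, 212–340) and its stock hole is empty at (283,176). The tip edge is at v≈212. I'll check the pin's offset in the tool from that.

```bash
python3 - <<'E'
from h import *
c=eyes.calibration('wrist'); P=(c,c['tool_from_camera'])
for x in (-4,-2,0,2):
    print(x,proj(P,[x+8,0,86]),proj(P,[x,-8,86]),proj(P,[x,8,86]),'top',proj(P,[x+8,0,-44]))
im=cv2.imread('pics/w3.png')[:,:,::-1].astype(int)
print(im[200:225,282].sum(1)//3); print(im[230,262:302].sum(1)//3);print(im[300,255:310].sum(1)//3); print(im[320:365,281].sum(1)//3)
E
```

```text
-4 [280.27 211.15] [268.86 222.06] [291.69 222.05] top [279.8  326.46]
-2 [280.27 208.39] [268.83 219.35] [291.72 219.35] top [279.79 321.32]
0 [280.26 205.62] [268.8  216.64] [291.75 216.63] top [279.78 316.13]
2 [280.26 202.83] [268.77 213.9 ] [291.77 213.9 ] top [279.78 310.88]
[ 76 106 154 146 142 146 147 148 150 148 142 114  74  86  88  84  85  86
  85  86  84  87  86  86  84]
[152 149 142 137 137 140 156  75  60  67  72  77  80  80  80  84  86  84
  86  86  87  87  84  86  85  84  83  82  79  75  72  53 149 157 148 148
 150 151 148 147]
[78 23 15 20 20  9  3  2 67 72 72 72 78 77 79 82 82 85 83 83 86 85 84 80
 85 83 82 83 84 82 83 82 84 82 82 82 81 82 77 77 76 78 58 60 20  6  1 20
 24 21 15 56 97 97 69]
[101 105 104  96  61  64  69  70  71  74  78  79  79  76  76  76  77  78
  79  74  76  76  75  76  74  74  78  78  77  79  78  75  76  77  77  76
  67  65  63  60  54  73 126 132 127]
```

{"api": "move_arm", "payload": {
  "increments": [
    [-1.2, 1.5, 0, 0, 0, -1.6],
    [-3.3, 4.3, 0, 0, 0, -4.4],
    [-5.5, 7.2, 0, 0, 0, -7.4],
    [-7.7, 10, 0, 0, 0, -10.3],
    [-9.8, 12.9, 0, 0, 0, -13.2],
    [-12, 15.7, 0, 0, 0, -16.1],
    [-14.2, 18.5, 0, 0, 0, -19],
    [-16.4, 21.4, 0, 0, 0, -22],
    [-18, 23.5, 0, 0, 0, -24.2],
    [-18.8, 24.5, 0, 0, 0, -25.2],
    [-18.8, 24.5, 0, 0, 0, -25.2],
    [-18.8, 24.5, 0, 0, 0, -25.2],
    [-18.8, 24.5, 0, 0, 0, -25.2],
    [-18.8, 24.5, 0, 0, 0, -25.2]
  ]
}}

```text
clock: 6.75
eef_pos: [559.6, -136.3, 281.2]
tool_rot: [-3.141, -0.001, 1.422]
force: [0.0, -0.5, -2.1]
width: 15.0
```

```bash
python3 - <<'E'
from h import *
s=ctrl.read_state(); print(s['clock'],s['eef_pos'],s['tool_rot'],s['width'],s['force']); print(move(s,[559.7,-137.5,282],np.radians(81.4)))
im=eyes.get_image('wrist'); cv2.imwrite('pics/w4.png',im[:,:,::-1])
im=eyes.get_image('scene'); cv2.imwrite('pics/s4.png',im[:,:,::-1])
E
```

```text
6.75 [ 559.56 -136.29  281.17] [-3.14 -0.    1.42] 14.973120378545424 [ 0.01 -0.54 -2.1 ]
[-0.12  0.03 -0.08 -0.04 -0.03  0.1 ]
```

{"api": "move_arm", "payload": {
  "increments": [
    [-0.1, 0, 2, 0, 0, 0],
    [-0.1, 0, 5, 0, 0, 0],
    [-0.1, 0, 8, 0, 0, 0],
    [-0.1, 0, 10.5, 0, 0, 0],
    [-0.1, 0, 12.5, 0, 0, 0],
    [-0.1, 0, 13, 0, 0, 0],
    [-0.1, 0, 13, 0, 0, 0],
    [-0.1, 0, 13.3, 0, 0, 0],
    [-0.1, 0, 13.6, 0, 0, 0],
    [-0.1, 0, 13.9, 0, 0, 0],
    [-0.1, 0, 14.2, 0, 0, 0],
    [-0.1, 0, 14.5, 0, 0, 0]
  ]
}}

```text
clock: 8.05
eef_pos: [559.8, -138.9, 136.3]
tool_rot: [3.141, 0.0, 1.42]
force: [-0.1, 0.0, -1.4]
width: 14.5
```

{"api": "move_arm", "payload": {
  "increments": [
    [0.1, 0, 0.5, 0, 0, 0],
    [0.1, 0, 1, 0, 0, 0],
    [0.1, 0, 1.5, 0, 0, 0],
    [0.1, 0, 2, 0, 0, 0],
    [0.1, 0, 2.5, 0, 0, 0],
    [0.1, 0, 3, 0, 0, 0],
    [0.1, 0, 3.4, 0, 0, 0],
    [0.1, 0, 3.7, 0, 0, 0],
    [0.1, 0, 3.8, 0, 0, 0],
    [0.1, 0, 3.8, 0, 0, 0]
  ]
}}

```text
clock: 9.05
eef_pos: [559.8, -137.8, 98.2]
tool_rot: [-3.141, -0.0, 1.421]
force: [-0.3, 0.0, -1.8]
width: 15.0
```

{"api": "move_arm", "payload": {
  "increments": [
    [0, 0, 0.1, 0, 0, 0],
    [0, 0, 0.1, 0, 0, 0],
    [0, 0, 0.1, 0, 0, 0],
    [0, 0, 0.1, 0, 0, 0],
    [0, 0, 0.1, 0, 0, 0],
    [0, 0, 0.1, 0, 0, 0],
    [0, 0, -2, 0, 0, 0],
    [0, 0, -6, 0, 0, 0],
    [0, 0, -10, 0, 0, 0],
    [0, 0, -14, 0, 0, 0],
    [0, 0, -17, 0, 0, 0],
    [0, 0, -17, 0, 0, 0],
    [0, 0, -17, 0, 0, 0]
  ],
  "grip": 1
}}

```text
clock: 10.35
eef_pos: [559.8, -137.9, 268.7]
tool_rot: [3.141, 0.0, 1.42]
force: [0.0, 0.6, -0.2]
width: 85.3
```

```bash
python3 - <<'E'
from h import *
s=ctrl.read_state(); print(s['clock'],s['eef_pos'],s['tool_rot'],s['width'],s['force']); print(move(s,[492.3,197.2,268],np.radians(55.9)))
a=eyes.get_image('wrist')[:,:,::-1]; b=eyes.get_image('scene')[:,:,::-1]
b=cv2.resize(b[150:290,140:420],(560,280)); cv2.imwrite('pics/v5.png',cv2.resize(np.vstack([a[:300],b]),None,fx=1,fy=1))
E
```

```text
10.35 [ 559.83 -137.91  268.75] [3.14 0.   1.42] 85.34966723154312 [ 0.01  0.58 -0.16]
[ 32.12 -11.7    0.05   0.06   0.    25.48]
```

View pics/v5.png

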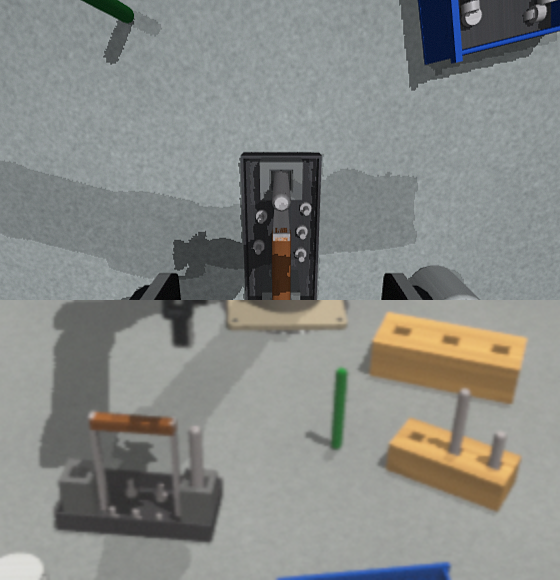

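Pin 1 stands home in socket_a (its top is at wrist pixel (281,202), and the scene shows it just below handle height). The second long pin is still in the middle hole. On to pin 2.

{"api": "move_arm", "payload": {
  "increments": [
    [1.8, -0.7, 0, 0, 0, 1.4],
    [5.5, -2, 0, 0, 0, 4.4],
    [9.5, -3.5, 0, 0, 0, 7.5],
    [13.5, -4.9, 0, 0, 0, 10.7],
    [17.5, -6.4, 0, 0, 0, 13.9],
    [21.5, -7.8, 0, 0, 0, 17],
    [25.5, -9.3, 0, 0, 0, 20.2],
    [29, -10.6, 0, 0, 0, 23],
    [31.2, -11.4, 0, 0, 0, 24.8],
    [32.1, -11.7, 0, 0, 0, 25.5],
    [32.1, -11.7, 0, 0, 0, 25.5],
    [32.1, -11.7, 0, 0, 0, 25.5],
    [32.1, -11.7, 0, 0, 0, 25.5]
  ]
}}

```text
clock: 11.75
eef_pos: [492.7, 194.9, 268.0]
tool_rot: [3.141, 0.001, 0.973]
force: [0.2, -0.1, 0.2]
width: 85.3
```

```bash
python3 - <<'E'
from h import *
s=ctrl.read_state(); print(s['clock'],s['eef_pos'],s['tool_rot'],s['width'],s['force']); print(move(s,[492.3,197.2,96],np.radians(55.9)))
E
```

```text
11.75 [492.69 194.92 267.96] [3.14 0.   0.97] 85.32564532663183 [ 0.16 -0.11  0.2 ]
[ 0.19 -0.17 17.2   0.02  0.08 -0.16]
```

{"api": "move_arm", "payload": {
  "increments": [
    [0.1, -0.1, 3, 0, 0, 0],
    [0.1, -0.1, 7, 0, 0, 0],
    [0.1, -0.1, 10.5, 0, 0, 0],
    [0.1, -0.1, 13.5, 0, 0, 0],
    [0.1, -0.1, 15.5, 0, 0, 0],
    [0.1, -0.1, 17.2, 0, 0, 0],
    [0.1, -0.1, 17.2, 0, 0, 0],
    [0.1, -0.1, 17.2, 0, 0, 0]
  ]
}}

```text
clock: 12.55
eef_pos: [492.4, 197.5, 96.5]
tool_rot: [3.141, 0.0, 0.974]
force: [1.2, 0.2, 0.2]
width: 85.7
```

{"api": "move_arm", "payload": {
  "increments": [
    [0, 0, 0, 0, 0, 0],
    [0, 0, 0, 0, 0, 0],
    [0, 0, 0, 0, 0, 0],
    [0, 0, 0, 0, 0, 0],
    [0, 0, 0, 0, 0, 0],
    [0, 0, 0, 0, 0, 0],
    [0, 0, 0, 0, 0, 0],
    [0, 0, 0, 0, 0, 0]
  ],
  "grip": -1
}}

```text
clock: 13.35
eef_pos: [492.3, 198.6, 96.8]
tool_rot: [3.141, -0.001, 0.975]
force: [-0.3, 0.7, 7.1]
width: 14.6
```

{"api": "move_arm", "payload": {
  "increments": [
    [0, 0, -1, 0, 0, 0],
    [0, 0, -2.5, 0, 0, 0],
    [0, 0, -4, 0, 0, 0],
    [0, 0, -6, 0, 0, 0],
    [0, 0, -9, 0, 0, 0],
    [0, 0, -12, 0, 0, 0],
    [0, 0, -15, 0, 0, 0],
    [0, 0, -18.5, 0, 0, 0],
    [0, 0, -18.5, 0, 0, 0],
    [0, 0, -18.5, 0, 0, 0]
  ]
}}

```text
clock: 14.35
eef_pos: [491.7, 198.4, 281.8]
tool_rot: [3.141, -0.001, 0.975]
force: [-0.7, -0.2, -1.7]
width: 14.3
```

```bash
python3 - <<'E'
from h import *
s=ctrl.read_state(); print(s['clock'],s['eef_pos'],s['tool_rot'],s['width'],s['force']); print(move(s,[537.6,-288.7,282],np.radians(81.4)))
im=eyes.get_image('wrist')[:,:,::-1]; cv2.imwrite('pics/w6.png',im); im=im.astype(int)
print(im[200:225,282].sum(1)//3); print(im[230,262:302].sum(1)//3)
# pin 1 top seen in previous view
s1={'eef_pos':[559.83,-137.91,268.75],'tool_rot':[3.141,0,1.42]}; print('pin1 top',onz(cam('wrist',s1),281,202,140))
E
```

```text
14.35 [491.73 198.36 281.8 ] [ 3.14 -0.    0.98] 14.32248104160463 [-0.71 -0.21 -1.71]
[-37.76  31.11  -0.03   0.04  -0.03 -25.51]
[160 160 160 161 161 161 163 162 166 146  72  78  82  81  84  84  83  83
  83  83  82  83  83  84  81]
[164 162 163 163 168 177 122  65  59  67  74  77  78  80  81  79  83  84
  83  86  82  82  83  81  81  82  82  75  76  74  64  67 177 178 174 169
 169 170 170 165]
pin1 top [ 560.23 -139.45  140.  ]
```

{"api": "move_arm", "payload": {
  "increments": [
    [-1, 0.9, 0, 0, 0, -0.7],
    [-3.2, 2.6, 0, 0, 0, -2.2],
    [-6.2, 5.1, 0, 0, 0, -4.2],
    [-9.4, 7.7, 0, 0, 0, -6.4],
    [-12.6, 10.3, 0, 0, 0, -8.5],
    [-15.8, 13, 0, 0, 0, -10.7],
    [-19, 15.6, 0, 0, 0, -12.9],
    [-22.2, 18.3, 0, 0, 0, -15],
    [-25.4, 20.9, 0, 0, 0, -17.2],
    [-28.6, 23.5, 0, 0, 0, -19.4],
    [-31.8, 26.2, 0, 0, 0, -21.5],
    [-34.5, 28.4, 0, 0, 0, -23.4],
    [-36.5, 30, 0, 0, 0, -24.7],
    [-37.7, 31, 0, 0, 0, -25.5],
    [-37.7, 31, 0, 0, 0, -25.5],
    [-37.7, 31, 0, 0, 0, -25.5],
    [-37.7, 31, 0, 0, 0, -25.5],
    [-37.7, 31, 0, 0, 0, -25.5],
    [-37.7, 31, 0, 0, 0, -25.5]
  ]
}}

```text
clock: 16.3
eef_pos: [537.4, -286.5, 281.5]
tool_rot: [3.142, -0.0, 1.422]
force: [-0.2, 0.2, -2.1]
width: 14.4
```

```bash
python3 - <<'E'
from h import *
s=ctrl.read_state(); print(s['clock'],s['eef_pos'],s['tool_rot'],s['width'],s['force']); print(move(s,[537.1,-287.2,96],np.radians(81.4)))
E
```

```text
16.3 [ 537.39 -286.45  281.46] [ 3.14 -0.    1.42] 14.385808967485033 [-0.17  0.16 -2.09]
[-0.08 -0.02 18.55  0.   -0.01  0.07]
```

{"api": "move_arm", "payload": {
  "increments": [
    [0, 0, 2, 0, 0, 0],
    [0, 0, 5, 0, 0, 0],
    [0, 0, 8, 0, 0, 0],
    [0, 0, 10.5, 0, 0, 0],
    [0, 0, 12.5, 0, 0, 0],
    [0, 0, 13, 0, 0, 0],
    [0, 0, 13, 0, 0, 0],
    [0, 0, 13.3, 0, 0, 0],
    [0, 0, 13.6, 0, 0, 0],
    [0, 0, 13.9, 0, 0, 0],
    [0, 0, 14.2, 0, 0, 0],
    [0, 0, 14.5, 0, 0, 0]
  ]
}}

```text
clock: 17.5
eef_pos: [537.3, -287.6, 136.3]
tool_rot: [3.141, 0.0, 1.42]
force: [0.1, 0.4, -1.4]
width: 14.3
```

No contact force and the pin is in the mouth, so I'll go on down.

{"api": "move_arm", "payload": {
  "increments": [
    [0, 0, 0.5, 0, 0, 0],
    [0, 0, 1, 0, 0, 0],
    [0, 0, 1.5, 0, 0, 0],
    [0, 0, 2, 0, 0, 0],
    [0, 0, 2.5, 0, 0, 0],
    [0, 0, 3, 0, 0, 0],
    [0, 0, 3.4, 0, 0, 0],
    [0, 0, 3.7, 0, 0, 0],
    [0, 0, 3.8, 0, 0, 0],
    [0, 0, 3.8, 0, 0, 0]
  ]
}}

```text
clock: 18.5
eef_pos: [537.2, -287.5, 98.2]
tool_rot: [-3.142, -0.0, 1.421]
force: [-0.1, -0.5, -1.8]
width: 14.4
```

{"api": "move_arm", "payload": {
  "increments": [
    [0, 0, 0.1, 0, 0, 0],
    [0, 0, 0.1, 0, 0, 0],
    [0, 0, 0.1, 0, 0, 0],
    [0, 0, 0.1, 0, 0, 0],
    [0, 0, 0.1, 0, 0, 0],
    [0, 0, 0.1, 0, 0, 0],
    [0, 0, -2, 0, 0, 0],
    [0, 0, -6, 0, 0, 0],
    [0, 0, -10, 0, 0, 0],
    [0, 0, -14, 0, 0, 0],
    [0, 0, -17, 0, 0, 0],
    [0, 0, -17, 0, 0, 0],
    [0, 0, -17, 0, 0, 0]
  ],
  "grip": 1
}}

```text
clock: 19.8
eef_pos: [537.2, -287.6, 268.8]
tool_rot: [3.141, 0.0, 1.42]
force: [-0.9, 0.6, -0.2]
width: 85.2
```

```bash
python3 - <<'E'
from h import *
s=ctrl.read_state(); print(s['clock'],s['eef_pos'],s['tool_rot'],s['width'],s['force']); print(move(s,[548.6,-214.6,122],np.radians(81.4)))
a=eyes.get_image('wrist')[:,:,::-1]; b=eyes.get_image('scene')[:,:,::-1]; cv2.imwrite('pics/w7.png',a)
b=cv2.resize(b[150:290,140:420],(560,280)); cv2.imwrite('pics/v7.png',np.vstack([a[:300],b]))
E
```

```text
19.8 [ 537.2  -287.57  268.78] [3.14 0.   1.42] 85.2479006974443 [-0.85  0.65 -0.22]
[ 7.39  0.02 14.67  0.06  0.03 -0.01]
```

View pics/v7.png

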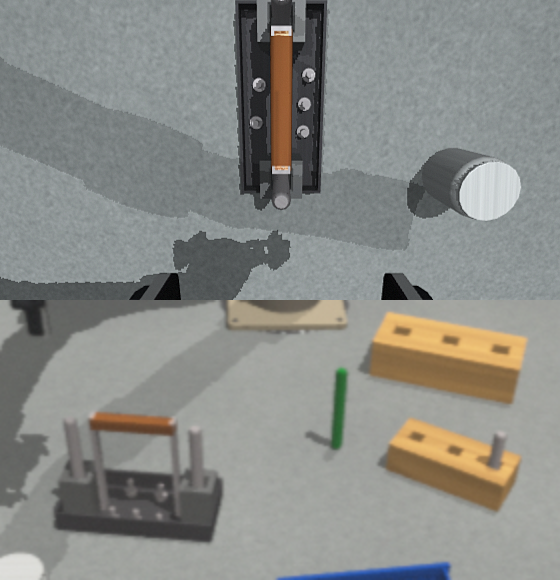

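Both pins are home (pin 2's top is at wrist pixel (281,201)). The short pin is still in the stock, and the handle spans (282,27) to (281,173). Now I'll grip the handle.

{"api": "move_arm", "payload": {
  "increments": [
    [3, 0, 0, 0, 0, 0],
    [6, 0, 0, 0, 0, 0],
    [7.4, 0, 0, 0, 0, 0],
    [7.4, 0, 0, 0, 0, 0],
    [7.4, 0, 3, 0, 0, 0],
    [7.4, 0, 6.5, 0, 0, 0],
    [7.4, 0, 10, 0, 0, 0],
    [7.4, 0, 12.5, 0, 0, 0],
    [7.4, 0, 14.2, 0, 0, 0],
    [7.4, 0, 14.8, 0, 0, 0],
    [7.4, 0, 14.8, 0, 0, 0],
    [7.4, 0, 14.8, 0, 0, 0]
  ]
}}

```text
clock: 21.1
eef_pos: [548.7, -215.4, 120.9]
tool_rot: [3.14, 0.001, 1.42]
force: [-0.8, -0.5, 0.3]
width: 85.2
```

```bash
python3 - <<'E'
from h import *
s=ctrl.read_state(); print(s['clock'],s['eef_pos'],s['tool_rot'],s['force']); print(move(s,[548.6,-214.6,121],np.radians(81.4)))
c=cam('wrist',{'eef_pos':[537.2,-287.57,268.78],'tool_rot':[3.141,0,1.42]})
p,q=onz(c,282.2,26.5,149),onz(c,281.2,174,149); print(p,q,(p+q)/2)
E
```

```text
21.1 [ 548.69 -215.36  120.94] [3.14 0.   1.42] [-0.76 -0.49  0.32]
[ 0.07 -0.02 -0.01  0.07  0.04 -0.06]
[ 557.16 -163.7   149.  ] [ 541.16 -264.5   149.  ] [ 549.16 -214.1   149.  ]
```

{"api": "move_arm", "payload": {
  "increments": [
    [0.1, 0, 0, 0, 0, 0],
    [0.1, 0, 0, 0, 0, 0],
    [0.1, 0, 0, 0, 0, 0],
    [0.1, 0, 0, 0, 0, 0],
    [0.1, 0, 0, 0, 0, 0],
    [0.1, 0, 0, 0, 0, 0],
    [0.1, 0, 0, 0, 0, 0],
    [0.1, 0, 0, 0, 0, 0],
    [0.1, 0, 0, 0, 0, 0],
    [0.1, 0, 0, 0, 0, 0]
  ],
  "grip": -1
}}

```text
clock: 22.1
eef_pos: [548.9, -213.5, 120.7]
tool_rot: [3.14, 0.0, 1.42]
force: [1.6, -0.5, 3.6]
width: 15.0
```

{"api": "move_arm", "payload": {
  "increments": [
    [0, 0, -0.3, 0, 0, 0],
    [0, 0, -0.8, 0, 0, 0],
    [0, 0, -1.5, 0, 0, 0],
    [0, 0, -2.5, 0, 0, 0],
    [0, 0, -3.5, 0, 0, 0],
    [0, 0, -5, 0, 0, 0],
    [0, 0, -6.5, 0, 0, 0],
    [0, 0, -8, 0, 0, 0],
    [0, 0, -9.5, 0, 0, 0],
    [0, 0, -11, 0, 0, 0],
    [0, 0, -12.5, 0, 0, 0],
    [0, 0, -13.8, 0, 0, 0],
    [0, 0, -14.8, 0, 0, 0],
    [0, 0, -15.5, 0, 0, 0],
    [0, 0, -15.8, 0, 0, 0],
    [0, 0, -15.8, 0, 0, 0],
    [0, 0, -15.8, 0, 0, 0],
    [0, 0, -15.8, 0, 0, 0],
    [0, 0, -15.8, 0, 0, 0],
    [0, 0, -15.8, 0, 0, 0]
  ]
}}

```text
clock: 24.1
eef_pos: [548.3, -213.3, 278.0]
tool_rot: [-3.141, -0.0, 1.421]
force: [0.4, -0.2, -7.5]
width: 14.8
```

```bash
python3 - <<'E'
from h import *
s=ctrl.read_state(); print(s['clock'],s['eef_pos'],s['tool_rot'],s['width'],s['force'],s['torque'],s['qd'])
a=eyes.get_image('wrist')[:,:,::-1]; b=eyes.get_image('scene')[:,:,::-1]
b=cv2.resize(b[110:270,140:420],(525,300)); cv2.imwrite('pics/v8.png',np.vstack([a[:300,:525],b]))
E
```

```text
24.1 [ 548.28 -213.33  278.02] [-3.14 -0.    1.42] 14.831076515370302 [ 0.43 -0.16 -7.46] [-0.02  0.02  0.02] [ 0. -0. -0. -0.  0. -0. -0.]
```

View pics/v8.png

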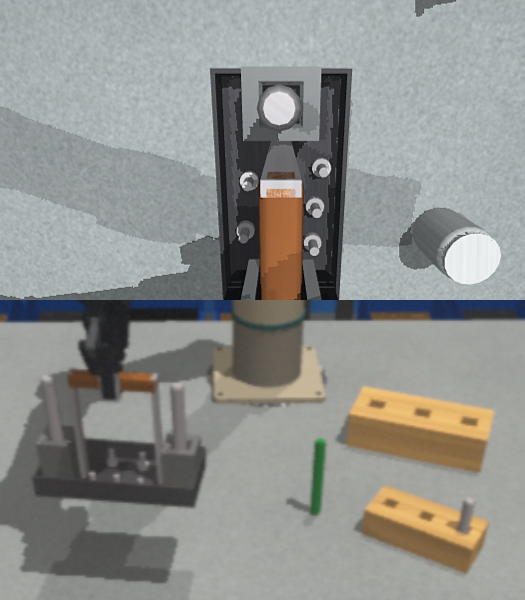

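The carrier hangs level at about 157 mm with both pins in it, and the force of 7.5 N matches its weight. I'll settle briefly and hand in.

{"api": "move_arm", "payload": {
  "increments": [
    [0, 0, 0, 0, 0, 0],
    [0, 0, 0, 0, 0, 0],
    [0, 0, 0, 0, 0, 0],
    [0, 0, 0, 0, 0, 0],
    [0, 0, 0, 0, 0, 0]
  ]
}}

```text
clock: 24.7
eef_pos: [548.4, -213.4, 278.3]
tool_rot: [3.142, -0.0, 1.42]
force: [-0.2, 0.3, -8.2]
width: 14.9
```

```bash
python3 -c "
from cell import ctrl
s=ctrl.read_state();print(s['eef_pos'],s['force'],s['width']);print(ctrl.finish_job())"
```

```text
[ 548.40866742 -213.35475029  278.33436292] [-0.21800038  0.25316611 -8.16731767] 14.863045318702241
the job is handed in; nothing more can be done
None
```

I moved both long pins from the small stock block into the carrier's sockets. I then gripped the carrier by its handle, lifted it about 157 mm and handed the job in at 24.7 s while still holding it.

**Last checks:**
- **Pins:** the last pictures show both pins down in their sockets. I judged this by eye and did not measure the final seating depth.
- **Level and load:** the carrier looks level, with almost no torque at the wrist. The load of 7.5 to 8.2 N matches the carrier plus both pins.
- **Steadiness:** the joints were at rest, and the grip read 14.9 mm on the 16 mm bar.
- **Short pin and bystanders:** the short pin is still in its hole. I never went near the bin, can or wrench, but did not re-measure their positions.

**Disagreements:** the tray rim measured about 94 mm wide instead of 90, so I did not rely on it and used the socket block and handle to locate the carrier. The measured tool position also wandered by 1 to 3 mm along y. I corrected for how each pin sat in the grip before lowering it, and neither insertion showed a contact force.

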